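# Lay the breakfast tray

## Task

Lay the wooden breakfast tray: the jam jar goes in its widest bay, the egg cup in the middle bay and the round salt shaker in the narrowest bay, each standing upright on the tray's floor. Once the egg cup stands empty in its bay, take the egg from the egg rack without dropping it and seat it in the cup, pointed end up as it stands now. The look-alikes (egg-shaped timer, espresso cup with a handle, square shaker) and the oil bottle do not belong on the tray: leave them standing where they are.

Things in the scene. Friction and masses are not known exactly. Their poses are not given: they have to be found in the camera images.
- tray: Low pale wooden tray, fixed, 112 (x) by 276 (y) mm; floor 6 mm thick; walls and two dividers 6 mm thick, top 26 mm above the worktop. Origin: centre of its underside, z up. Three bays in a row along y, each 100 mm in x: the widest (104 mm in y) centred at y = -80 mm, the middle (84 mm) at y = +20, the narrowest (64 mm) at y = +100. Turned up to 0.3 rad; +y is to the robot's left.
- egg_cup: White ceramic egg cup on a wide round foot, 58 mm tall, about 90 g. Origin: centre of its underside, z up. Foot 60 mm across and 5 mm thick, thin stem up to 26 mm, bowl 42 mm across outside between 44 and 58 mm height, mouth 34 mm across inside. An egg seated in it has its underside about 50 mm above the cup's origin.
- egg: Hen's egg, standing pointed end up in one hole of the egg rack, about 60 g. Origin: its lowest point (blunt end), z up to the pointed end. 57 mm tall, 44 mm across at its widest, 18 to 28 mm above the origin; 36 mm across at 43 mm, a ball of 22 mm radius below. In the rack or the cup the rim touches it about 8 mm above its origin.
- salt_shaker: Round salt shaker: clear glass cylinder, white inside, with a domed steel top. 40 mm across, straight up to 67 mm, 80 mm tall, about 120 g. Origin: centre of its underside, z up.
- jam_jar: Squat round amber glass jam jar with a steel lid, 64 mm across at the body, 62 mm tall, about 250 g. Origin: centre of its underside, z up.
- egg_rack: Wooden block, 66 (x) by 122 (y) by 30 mm high, fixed, with two round 35 mm egg holes in its top at y = +28 and -28 mm; the egg stands in the one at +28, the other is empty. Origin: centre of its underside. It stands to the left or right of the tray.
- egg_timer: Look-alike, leave alone: egg-shaped kitchen timer on a flat base, the egg's colour but with a dark ring 47 mm across round its middle and a small steel knob on top, 62 mm tall. Origin: centre of its underside.
- espresso_cup: Look-alike, leave alone: white straight-sided espresso cup with a handle at its +y side, 54 mm across, 55 mm tall, no foot. Origin: centre of its underside.
- square_shaker: Look-alike, leave alone: square glass shaker, 42 by 42 mm, 80 mm tall, dark inside, with a flat square steel top. Origin: centre of its underside.
- oil_bottle: Bystander, leave alone: green glass oil bottle, 60 mm across, 200 mm tall, standing on the other side of the tray from the egg rack. Origin: centre of its underside.
There are look-alikes about, which are no part of the job. What is shaped like the egg_cup but red is not meant.

How it is judged:
On the way, in this order (a step that is already met when the one before it is completed fails the run):
1. the egg cup stands upright in the middle bay (x of egg_cup in the frame of tray between -0.024 and 0.024 m and y of egg_cup in the frame of tray between 0.004 and 0.036 m and z of egg_cup in the frame of tray between 0.002 and 0.0105 m and angle between egg_cup's own z axis and vertical below 0.12 rad and linear speed of egg_cup below 0.02 m/s and angular speed of egg_cup below 0.3 rad/s), for 0.2 s.
2. the egg is seated in the egg cup, which stands in the middle bay (x of egg_cup in the frame of tray between -0.024 and 0.024 m and y of egg_cup in the frame of tray between 0.004 and 0.036 m and z of egg_cup in the frame of tray between 0.002 and 0.0105 m and angle between egg_cup's own z axis and vertical below 0.12 rad and horizontal distance between egg and egg_cup below 0.008 m and z of egg in the frame of egg_cup between 0.042 and 0.056 m and angle between egg's own z axis and vertical below 0.35 rad), for 0.2 s.
At the end, for the whole second after the job is handed in: Jar in widest, cup in middle, shaker in narrowest bay, each on the floor (4.5 mm), inside its bay, upright (0.12 rad); egg in cup within 8 mm of its axis, 42-56 mm above its underside, pointed end up (0.35 rad); all at rest; timer, espresso cup, square shaker, bottle moved under 30 mm (all of step 2 and x of jam_jar in the frame of tray between -0.024 and 0.024 m and y of jam_jar in the frame of tray between -0.104 and -0.056 m and z of jam_jar in the frame of tray between 0.002 and 0.0105 m and angle between each of jam_jar, salt_shaker's own z axis and vertical below 0.12 rad and x of salt_shaker in the frame of tray between -0.034 and 0.034 m and y of salt_shaker in the frame of tray between 0.084 and 0.116 m and z of salt_shaker in the frame of tray between 0.002 and 0.0105 m and linear speed of each of egg_cup, egg, jam_jar, salt_shaker below 0.02 m/s and angular speed of each of egg_cup, egg, jam_jar, salt_shaker below 0.3 rad/s and distance of each of egg_timer, espresso_cup, square_shaker, oil_bottle from where it was at the start of the episode below 0.03 m); the robot touches nothing.
It fails at once if the egg timer is displaced by more than 30 mm or knocked over (distance of egg_timer from where it was at the start of the episode above 0.03 m or angle between egg_timer's own z axis and vertical above 0.6 rad).
It fails at once if the espresso cup is displaced by more than 30 mm or knocked over (distance of espresso_cup from where it was at the start of the episode above 0.03 m or angle between espresso_cup's own z axis and vertical above 0.6 rad).
It fails at once if the square shaker is displaced by more than 30 mm or knocked over (distance of square_shaker from where it was at the start of the episode above 0.03 m or angle between square_shaker's own z axis and vertical above 0.6 rad).
It fails at once if the oil bottle is displaced by more than 30 mm or knocked over (distance of oil_bottle from where it was at the start of the episode above 0.03 m or angle between oil_bottle's own z axis and vertical above 0.6 rad).
It fails at once if the egg is dropped on the worktop or the tray (height (world z) of egg below 0.014 m).
It also fails if it takes over 125 s, if anything falls off the work surface, if the arm or the gripper's body presses on something with over 40 N, if the wrist force passes 120 N, or if a joint passes its speed limit or range.

## Robot

A 6-joint arm with a two-finger parallel gripper is mounted at the origin on the work surface. World frame = base frame: x ahead of the robot, y to its left, z up, the work surface at z = 0. Lengths are in m, angles in rad, forces in N, time in s.
With the tool pointing down it reaches from about 0.3 to 0.85 m from the base axis. Payload 4.2 kg.
Tool frame: the origin (TCP) lies midway between the tips of the shut fingers; the grasp point (between the pads) lies 19 mm behind it; y points along the fingers, z is the direction in which the jaws open and shut, and the axes are right-handed (so a half turn about y gives the same grasp; the last joint's range is limited). The gripper opens to 91 mm and grips with 3 to 60 N. Pads are 32 mm wide; open, the fingers measure 118 mm over their backs; the gripper's body (76 mm by 178 mm) begins 60 mm behind the grasp point.
Start: joints at [-1.349, 0.32, 1.565, -0, 1.257, -0.02], TCP at [0.138, -0.558, 0.214] pointing down, gripper open.
Joint ranges: [-3.11, 3.11], [-0.84, 2.01], [0.21, 2.61], [-1.34, 4.49], [0.05, 2.63], [-2.56, 2.56]. Speed limits (rad/s): [2.57, 2.57, 3.14, 3.14, 3.14, 3.14].

## Interface

Orientations are given as [roll, pitch, yaw] about the fixed x, y, z axes, in that order (R = Rz(yaw) Ry(pitch) Rx(roll)).
In Python, from workcell import move_pose, move_linear, goto_joints, grip, dwell, solve_ik, get_state, read_camera, camera_info, IKError, sign_off gives the robot as it stands. The module is installed in compiled form; this text tells all that it offers. Calls block until the motion is done:
- move_pose(position, orientation): joint-space move of the TCP to a pose.
- move_linear(position, frame=None, rate=0.15, contact_N=None): straight line of the TCP; frame=None keeps the orientation; rate is the mean speed in m/s. With contact_N (N) it stops when the force on the tool has changed by that much, and returns True; else False.
- goto_joints(angles): joint-space move.
- grip(opening, f_grip=None): finger opening in m; f_grip is the grip in N (None keeps the last); returns when the fingers have stopped.
- dwell(seconds).
- solve_ik(position, orientation): joint angles nearest the present ones, or None.
- get_state(): the state.
- read_camera(name): name is "scene" or "top" or "wrist"; returns (picture, depth): 480x640x3 uint8, blue, green, red; 480x640 float32, m along the optical axis (not along the pixel's ray), 0 where there is no reading.
- camera_info(name): a dict with "fx", "fy", "cx", "cy" (pixels), "R" (3x3) and "t" (3): a world point X has camera coordinates R X + t. Camera axes: x right, y down, z forward; pixel columns grow to the right and rows downward; lengths in m; the calibration is good to about 2 mm. A picture is of the moment at which its call begins: read the wrist's pose just before it. camera_info takes no time and is no camera call; for the wrist camera it gives the pose at the moment of the call.
A pose or a line that the arm cannot do raises IKError and nothing moves.
- sign_off(): hands the job in, once; it reports no verdict.
The state is a dict: "time": time; "q": joint angles; "joint_vel": joint speeds; "tau": joint torques, N m; "tool_pos": TCP position; "orientation": TCP orientation; "wrist_force": force on the tool from outside, world axes, zero at the start; "wrist_torque": the same for the moment, N m; "width": finger opening in m.
Only numpy, scipy, OpenCV 4.12 (cv2) and the standard library are available. Lean on these libraries where they do the work, as an engineer would, in place of code of your own. Each camera call takes 0.05 s, during which the arm holds its last target. There are 200 camera calls.

## Working session

There is one attempt and no reset: what is moved stays moved. The work goes in short steps, each a Python script; the robot and the scene stay as the last script left them, time stands still between calls to the robot, and variables do not carry over. Pictures are saved under pics/ and viewed, about 12 in all and at most 16, crops included, and the job is handed in when it is done.

```bash
mkdir -p pics; ls; python3 - <<'E'
from workcell import *
import cv2,numpy as np
for n in("top","scene"):
    p,d=read_camera(n); cv2.imwrite(f"pics/{n}0.png",p); np.save(f"{n}0.npy",d)
    c=camera_info(n); print(n,c["fx"],c["cx"],c["cy"],np.round(-c["R"].T@c["t"],3),np.round(c["R"],2).tolist(), (d==0).mean())
s=get_state(); print(s["time"],s["tool_pos"],s["orientation"],s["width"])
E
```

```text
pics
top 445.13244408064725 313.45919370175017 238.24373380452226 [ 0.389 -0.033  1.027] [[0.01, -1.0, 0.01], [-0.99, -0.01, -0.13], [0.13, -0.01, -0.99]] 0.004130859375
scene 605.5789105972016 324.339151569635 231.9768520865644 [ 1.231 -0.712  0.726] [[0.69, 0.73, -0.02], [0.4, -0.4, -0.83], [-0.61, 0.56, -0.56]] 0.00390625
0.1 [ 0.13757372 -0.55783418  0.21321784] [-1.57236786e+00  2.96958940e-05 -2.89981873e+00] 0.09122911393780227
```

View pics/top0.png

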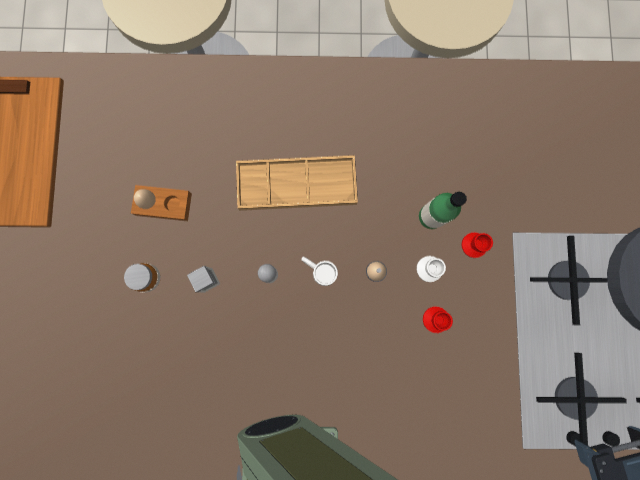

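View pics/scene0.png

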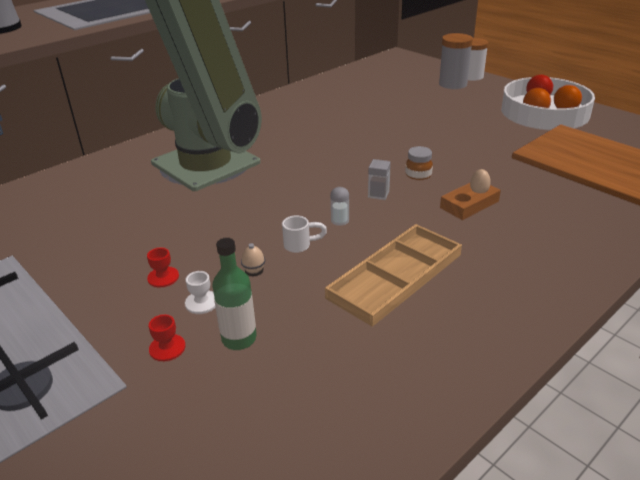

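The top view has +x up and +y left. Along the near row, left to right:
- jam jar (140,278)
- square shaker (202,279)
- salt shaker (267,273)
- espresso cup (325,272)
- timer (376,271)
- white egg cup (431,268)

The two red cups are at (477,245) and (437,319), and the bottle foot is near (430,218). The tray is at (297,182) with its narrow bay on the left, and the egg sits at the left end of the rack at (145,199).

The scene view agrees with this. Next I'll convert these to positions.

```bash
cat > h.py <<'E'
from workcell import *
import cv2,numpy as np
def cloud(d,c):
    v,u=np.mgrid[0:480,0:640]; P=np.stack([(u-c["cx"])/c["fx"]*d,(v-c["cy"])/c["fy"]*d,d],-1)
    W=(P-c["t"])@c["R"]; W[d==0]=np.nan; return W
def ray(c,u,v,z):
    r=np.stack([(np.asarray(u,float)-c["cx"])/c["fx"],(np.asarray(v,float)-c["cy"])/c["fy"],np.ones(np.shape(u))],-1)@c["R"]
    o=-c["R"].T@c["t"]; return o+r*((z-o[2])/r[...,2])[...,None]
def shot(n,name=None):
    c=camera_info(n); p,d=read_camera(n)
    if name: cv2.imwrite(f"pics/{name}.png",p)
    return p,d,c
def fitcircle(xy):
    A=np.c_[2*xy,np.ones(len(xy))]; s=np.linalg.lstsq(A,(xy**2).sum(1),rcond=None)[0]
    return s[:2],np.sqrt(s[2]+s[:2]@s[:2])
E
python3 - <<'E'
from h import *
c=camera_info("top"); d=np.load("top0.npy"); W=cloud(d,c); p=cv2.imread("pics/top0.png")
t=W[300:330,100:400][...,2]; print("table z",np.nanmedian(t),np.nanstd(t))
for n,u,v in [("jar",140,278),("sq",202,279),("salt",267,273),("esp",325,272),("timer",376,271),("cup",431,268),("red1",477,245),("red2",437,319),("egg",145,199),("bottle",445,210)]:
    w=W[v-26:v+26,u-26:u+26].reshape(-1,3); w=w[w[:,2]>.012]
    zt=np.percentile(w[:,2],98); k=w[w[:,2]>zt-.006]
    bb=(k.max(0)-k.min(0))[:2]; (cx,cy),r=cv2.minEnclosingCircle(k[:,:2].astype(np.float32))
    print(n,"ztop %.3f"%zt,"mean",k.mean(0).round(4)[:2],"bb",bb.round(3),"mec",round(cx,4),round(cy,4),round(r,4),len(k))
for n,(u0,u1,v0,v1),(z0,z1) in [("tray",(225,370,145,220),(.02,.032)),("rack",(125,195,180,225),(.025,.034))]:
    w=W[v0:v1,u0:u1].reshape(-1,3); w=w[(w[:,2]>z0)&(w[:,2]<z1)]
    print(n,cv2.minAreaRect(w[:,:2].astype(np.float32)),len(w))
E
```

```text
table z 0.0007155232478860854 0.001834302563347788
jar ztop 0.066 mean [0.4266 0.3343] bb [0.054 0.055] mec 0.4268 0.3344 0.0282 521
sq ztop 0.084 mean [0.4229 0.1949] bb [0.053 0.052] mec 0.4234 0.1954 0.0278 374
salt ztop 0.083 mean [0.4369 0.0554] bb [0.03 0.03] mec 0.4373 0.0558 0.0161 135
esp ztop 0.058 mean [ 0.4395 -0.0707] bb [0.052 0.064] mec 0.4424 -0.0629 0.0349 133
timer ztop 0.063 mean [ 0.4465 -0.1856] bb [0.013 0.013] mec 0.4471 -0.1843 0.0074 24
cup ztop 0.061 mean [ 0.4541 -0.3128] bb [0.04 0.04] mec 0.4542 -0.3128 0.021 101
red1 ztop 0.061 mean [ 0.5119 -0.4151] bb [0.06  0.112] mec 0.527 -0.3827 0.0602 114
red2 ztop 0.061 mean [ 0.3386 -0.3253] bb [0.04  0.042] mec 0.3387 -0.3249 0.0213 115
egg ztop 0.078 mean [0.5998 0.3325] bb [0.025 0.028] mec 0.5993 0.3333 0.0144 111
bottle ztop 0.202 mean [ 0.5758 -0.3187] bb [0.026 0.028] mec 0.5759 -0.3188 0.014 164
tray ((0.6509432792663574, -0.003963857889175415), (0.11369894444942474, 0.27602419257164), 3.580279588699341) 1221
rack ((0.5980172157287598, 0.30603331327438354), (0.12398825585842133, 0.06694871932268143), 84.74452209472656) 1042
```

All the measured heights and sizes match the spec. The depth reads about 1–3 mm high. Next I'll approach the salt shaker, check it with the wrist camera, and look at the gripper body's orientation.

```bash
cat >> h.py <<'E'
TRAY=np.array([0.651,-0.004]); TY=np.radians(3.58)
def bay(x,y): return TRAY+np.array([[np.cos(TY),-np.sin(TY)],[np.sin(TY),np.cos(TY)]])@[x,y]
def down(xy,z,yaw):
    "joint-space move above xy; jaw direction (-sin yaw, cos yaw); picks the half turn with the smaller last joint"
    best=None
    for y in (yaw,yaw+np.pi,yaw-np.pi):
        q=solve_ik([*xy,z],[-np.pi/2,0,y])
        if q is not None and (best is None or abs(q[5])<abs(best[0][5])): best=(q,y)
    goto_joints(best[0]); return best[1]
def lin(xy,z,**k): return move_linear([*xy,z],**k)
def st(): 
    s=get_state(); return "t %.1f pos %s w %.4f F %s"%(s["time"],np.round(s["tool_pos"],4),s["width"],np.round(s["wrist_force"],1))
E
python3 - <<'E'
from h import *
print(down([.437,.0555],.22,np.pi/2),np.round(get_state()["q"],2),st())
shot("wrist","w1"); shot("scene","s1")
a=cv2.imread("pics/w1.png");b=cv2.imread("pics/s1.png"); cv2.imwrite("pics/c1.png",np.hstack([cv2.resize(a,(400,300)),b[50:350,130:530]]))
E
```

```text
-1.5707963267948966 [ 0.1   0.1   1.84 -0.    1.2   0.1 ] t 2.5 pos [0.4372 0.0549 0.22  ] w 0.0912 F [ 0.4 -0.  -0.1]
```

View pics/c1.png

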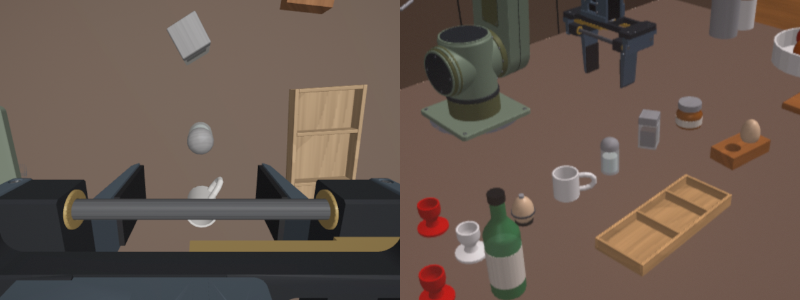

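The wrist view shows the shaker at about (200,138) in the half-size picture, centred between the fingers. The gripper body is widest along the jaw direction, so for the egg cup I'll put the jaw along y, clear of the bottle. I'll check the position with wrist depth, then pick and place the shaker.

```bash
cat >> h.py <<'E'
def near(name,xy,zr,r=.045,pic=None):
    "centre of the points in height band zr near xy, seen by the camera"
    p,d,c=shot(name,pic); W=cloud(d,c).reshape(-1,3)
    k=W[(np.hypot(W[:,0]-xy[0],W[:,1]-xy[1])<r)&(W[:,2]>zr[0])&(W[:,2]<zr[1])]
    (cx,cy),rad=cv2.minEnclosingCircle(k[:,:2].astype(np.float32)) if len(k) else ((0,0),0)
    return np.array([cx,cy]),rad,k.mean(0).round(4) if len(k) else None,len(k)
E
python3 - <<'E'
from h import *
print(near("wrist",[.437,.0555],(.06,.09)))
xy=[.437,.0555]
grip(.07); lin(xy,.12); lin(xy,.033,rate=.08)
print(st()); grip(.03,20); print(st())
lin(xy,.2); print(st())
b=bay(0,.10); print(b); down(b,.2,np.pi/2+TY); print(st())
lin(b,.05); print("contact",lin(b,.034,rate=.02,contact_N=4),st())
shot("scene","s2")
E
```

```text
(array([0.43597156, 0.05496486]), 0.020016426220536232, array([0.4359, 0.0575, 0.0765]), 1451)
t 5.2 pos [0.4374 0.0555 0.0334] w 0.0701 F [-0.1 -0.7  0.9]
t 5.8 pos [0.437  0.0555 0.0331] w 0.0394 F [0.5 0.1 2.1]
t 7.1 pos [0.4363 0.0554 0.1991] w 0.0396 F [ 0.2 -0.1 -2.3]
[0.64475579 0.09580486]
t 8.0 pos [0.6435 0.0955 0.1992] w 0.0394 F [-0.   0.4 -0.7]
contact True t 9.7 pos [0.6446 0.0958 0.039 ] w 0.0395 F [ 0.3 -0.   3.6]
```

```bash
python3 - <<'E'
from h import *
b=bay(0,.10); grip(.062); lin(b,.2); print(st())
xy=np.array([.4267,.3342]); grip(.091); down(xy,.2,np.pi/2); m=near("wrist",xy,(.055,.075)); print(m)
lin(xy,.12); lin(xy,.024,rate=.08); print(st()); grip(.05,25); print(st())
lin(xy,.2); print(st())
b=bay(0,-.08); down(b,.2,np.pi/2+TY); lin(b,.045); print("contact",lin(b,.024,rate=.02,contact_N=4),st())
shot("scene","s3")
E
```

```text
t 11.5 pos [0.6442 0.0957 0.1989] w 0.0621 F [-0.3 -0.3 -0.7]
(array([0.42516878, 0.33402061]), 0.028421778231859207, array([0.4254, 0.3353, 0.0632]), 3086)
t 15.4 pos [0.4271 0.3345 0.0245] w 0.0907 F [ 0.4 -0.1  0.3]
t 16.0 pos [0.4266 0.3342 0.0241] w 0.0624 F [-0.2 -0.   2. ]
t 17.3 pos [0.4262 0.3338 0.199 ] w 0.0627 F [ 0.  -0.1 -2.1]
contact True t 21.0 pos [ 0.6559 -0.0838  0.0301] w 0.0625 F [-1.  -0.2  4.2]
```

```bash
python3 - <<'E'
from h import *
b=bay(0,-.08); grip(.074); lin(b,.2); grip(.065)
xy=np.array([.4542,-.3128]); down([.45,-.03],.24,0); down(xy,.24,0); m=near("wrist",xy,(.052,.07),pic="w3"); print(m,st(),np.round(get_state()["q"],2))
shot("top","t3"); shot("scene","s4")
a=cv2.imread("pics/w3.png");b=cv2.imread("pics/s4.png"); cv2.imwrite("pics/c3.png",np.hstack([cv2.resize(a,(400,300)),b[150:450,100:500]]))
E
```

```text
(array([ 0.45265383, -0.31344488]), 0.020923754200339317, array([ 0.4526, -0.3136,  0.0584]), 543) t 25.7 pos [ 0.4545 -0.3115  0.24  ] w 0.0649 F [ 0.4  0.  -0.5] [-0.62  0.27  1.57  0.    1.3   0.95]
```

View pics/c3.png

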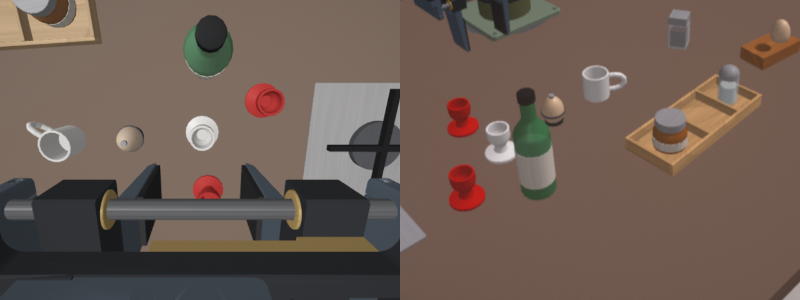

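The shaker and jar stand in their bays. The white cup is at (202,133) in the wrist half, centred between the fingers, with the bottle ahead of it and the reds clear. Now to pick the cup.

```bash
python3 - <<'E'
from h import *
c=camera_info("wrist"); o=-c["R"].T@c["t"]; print("cam offset from TCP",(o-get_state()["tool_pos"]).round(3))
xy=np.array([.4535,-.3130]); lin(xy,.15,rate=.12); print(st()); lin(xy,.033,rate=.08); print(st())
grip(.03,20); print(st()); lin(xy,.045,rate=.03); print(st()); lin(xy,.24); print(st())
down([.45,-.03],.24,0); b=bay(0,.02); down(b,.2,np.pi/2+TY); print(st()); print(near("scene",b,(.1,.24))[2:] ); shot("scene","s5")
lin(b,.06); print("contact",lin(b,.034,rate=.02,contact_N=3),st())
shot("scene","s6")
E
```

```text
cam offset from TCP [0.074 0.    0.172]
t 26.7 pos [ 0.4541 -0.3133  0.1507] w 0.0645 F [-0.   0.7  0.4]
t 28.3 pos [ 0.4538 -0.3132  0.0335] w 0.0644 F [-0.5  0.  -0.8]
t 28.8 pos [ 0.4536 -0.3131  0.0331] w 0.0398 F [0.  0.1 0.8]
t 29.4 pos [ 0.4535 -0.313   0.0452] w 0.0396 F [-0.7 -0.6 -0.2]
t 30.8 pos [ 0.453  -0.3127  0.239 ] w 0.0399 F [ 0.1  0.7 -1.1]
t 33.3 pos [0.6496 0.0152 0.2   ] w 0.0395 F [-0.6 -0.3 -1.1]
(array([0.6554, 0.0089, 0.2038]), 1376)
contact True t 35.4 pos [0.6498 0.0159 0.039 ] w 0.0397 F [-0.1 -0.1  3.4]
```

```bash
python3 - <<'E'
from h import *
b=bay(0,.02); grip(.06); lin(b,.1,rate=.08); lin(b,.2)
print(st(),near("wrist",b,(.055,.075),.03,pic="w7"))
egg=np.array([.600,.3334]); down(egg,.2,np.pi/2); grip(.065)
print("cup top",near("top",b,(.055,.075),.03,"t7")); print("egg",near("wrist",egg,(.066,.09),.03,"w8"),near("top",egg,(.066,.09),.03),st())
shot("scene","s7"); a=cv2.imread("pics/w8.png");b=cv2.imread("pics/s7.png"); cv2.imwrite("pics/c7.png",np.hstack([cv2.resize(a,(400,300)),b[100:400,240:640]]))
E
```

```text
t 37.8 pos [0.6491 0.0159 0.1988] w 0.0601 F [ 0.8 -0.1 -0.1] (array([0.64910644, 0.01508563]), 0.020991049706935883, array([0.6492, 0.0151, 0.0638]), 771)
cup top (array([0.65063184, 0.01648004]), 0.021131664514541626, array([0.6506, 0.0163, 0.0632]), 123)
egg (array([0.59935176, 0.33322865]), 0.017721913754940033, array([0.5994, 0.3349, 0.0734]), 1186) (array([0.59964412, 0.33225638]), 0.017669890075922012, array([0.5989, 0.331 , 0.0728]), 189) t 39.5 pos [0.6002 0.3331 0.2001] w 0.0649 F [0.7 0.  0.1]
```

View pics/c7.png

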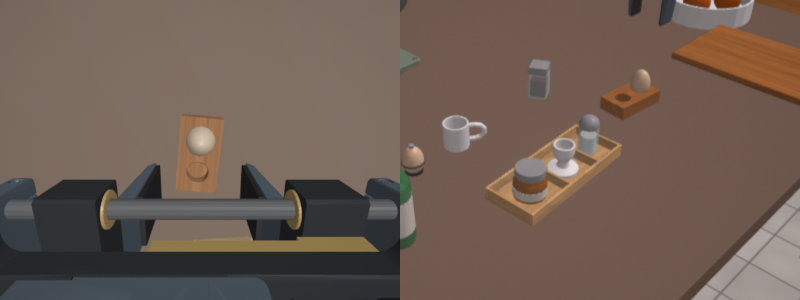

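View pics/w7.png

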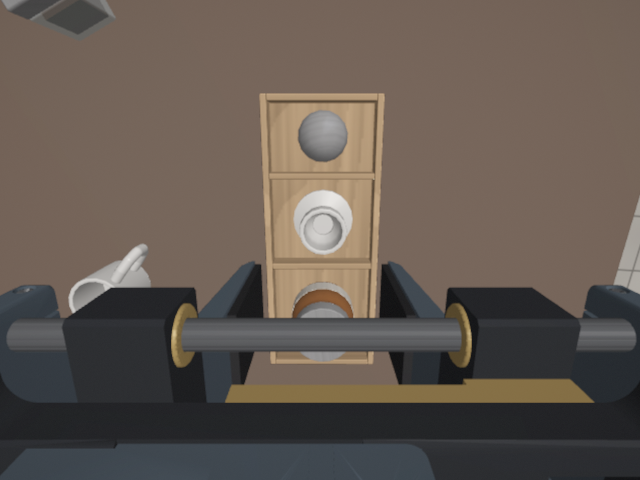

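All three items are seated, with the cup empty in the middle bay at (323,225). The egg at (200,140) is centred between the fingers. Now to pick the egg gently.

```bash
python3 - <<'E'
from h import *
egg=np.array([.5995,.3331]); lin(egg,.11,rate=.1); lin(egg,.0335,rate=.05); print(st())
grip(.03,14); print(st()); lin(egg,.045,rate=.02); print(st()); lin(egg,.2,rate=.1); print(st())
p=np.array(get_state()["tool_pos"]); print("egg in hand",near("wrist",p,(.238,.27),.03,"w9"),p)
shot("scene","s9"); a=cv2.imread("pics/w9.png");b=cv2.imread("pics/s9.png"); cv2.imwrite("pics/c9.png",np.hstack([cv2.resize(a,(400,300)),b[0:300,240:640]]))
E
```

```text
t 42.3 pos [0.5997 0.3332 0.0339] w 0.0649 F [ 0.4 -0.5 -0.4]
t 42.7 pos [0.5999 0.3331 0.0337] w 0.0429 F [ 0.6 -0.9  0.4]
t 43.5 pos [0.5994 0.3331 0.045 ] w 0.0430 F [ 0.7 -0.4 -0.7]
t 45.1 pos [0.5992 0.3329 0.1992] w 0.0432 F [ 0.2  0.3 -0.7]
egg in hand (array([0.59918505, 0.33496919]), 0.028972208499908447, array([0.5991, 0.3353, 0.2504]), 3121) [0.59919256 0.33293395 0.19915735]
```

View pics/c9.png

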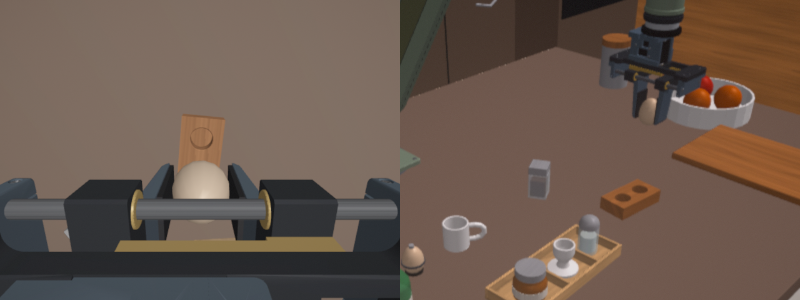

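The egg is held upright between the pads and the rack is empty. Now to carry it in a straight line to the cup and lower it gently.

```bash
python3 - <<'E'
from h import *
b=np.array([.6499,.0158]); lin(b,.2,rate=.12); print(st()); lin(b,.09,rate=.08); dwell(.3); print(st())
print("contact",lin(b,.063,rate=.015,contact_N=2),st())
shot("scene","s10"); shot("wrist","w10")
a=cv2.imread("pics/w10.png");b=cv2.imread("pics/s10.png"); cv2.imwrite("pics/c10.png",np.hstack([cv2.resize(a,(400,300)),cv2.resize(b[180:330,300:500],(400,300))]))
E
```

```text
t 48.1 pos [0.6499 0.0161 0.2   ] w 0.0431 F [ 0.5 -0.3 -0.1]
t 49.9 pos [0.65   0.0158 0.0902] w 0.0433 F [-0.1 -0.  -0.5]
contact True t 51.2 pos [0.6499 0.0155 0.0693] w 0.0433 F [ 0.9 -1.7  3.1]
```

View pics/c10.png

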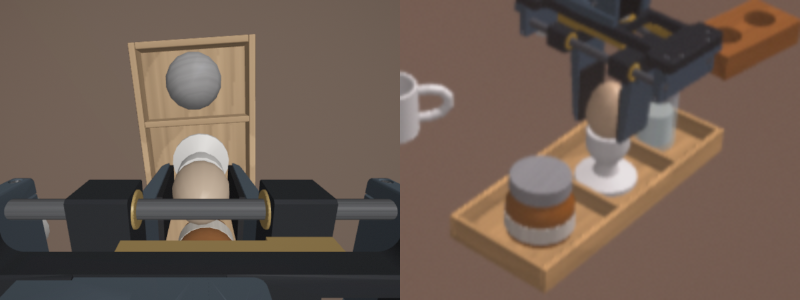

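It made contact about 2 mm early, with a −1.7 N push in y, so the egg is touching the +y rim and sits about 1.5 mm too far that way. I'll lift slightly, shift −1.5 mm in y and lower again.

```bash
python3 - <<'E'
from h import *
b=np.array([.6499,.0143]); lin(b+[0,.0013],.073,rate=.02); lin(b,.073,rate=.02); dwell(.3); print(st())
print("contact",lin(b,.064,rate=.015,contact_N=2),st())
E
```

```text
t 52.2 pos [0.6499 0.0143 0.073 ] w 0.0432 F [0.9 0.1 0.4]
contact True t 52.5 pos [0.65   0.0147 0.0696] w 0.0436 F [0.7 1.  2.9]
```

```bash
python3 - <<'E'
from h import *
b=np.array([.6499,.0151]); lin(b,.073,rate=.02); dwell(.4); print(st())
print("contact",lin(b,.066,rate=.01,contact_N=4),st()); dwell(.3); print(st())
E
```

```text
t 53.3 pos [0.6499 0.0151 0.0729] w 0.0431 F [ 0.9 -0.2 -1. ]
contact True t 53.8 pos [0.65   0.0152 0.0692] w 0.0432 F [0.5 0.3 3.6]
t 54.1 pos [0.6499 0.0152 0.0692] w 0.0435 F [-0.1 -0.2  4.9]
```

The load is now vertical at about 4.9 N with almost no sideways force, so the egg is centred on the rim. I'll release and check.

```bash
python3 - <<'E'
from h import *
b=np.array([.6499,.0151]); grip(.062); lin(b,.12,rate=.06); lin(b,.22); print(st())
print("egg",near("wrist",b,(.100,.125),.03,"w11")); 
down([.45,.2],.3,np.pi/2); dwell(.5)
p,d,c=shot("top","t11"); W=cloud(d,c)
print("egg top",near("top",b,(.100,.125),.03)); print("jar",near("top",bay(0,-.08),(.06,.08),.04)); print("salt",near("top",bay(0,.1),(.07,.1),.04)); print(bay(0,-.08),bay(0,.1),st())
shot("scene","s11"); a=cv2.imread("pics/t11.png");b=cv2.imread("pics/s11.png"); cv2.imwrite("pics/c11.png",np.hstack([a[130:355,110:510][:, :],b[180:405,120:520]]))
E
```

```text
t 56.4 pos [0.6492 0.0151 0.2188] w 0.0623 F [-0.5  0.9 -0.8]
egg (array([0.64921206, 0.01588732]), 0.01843012124300003, array([0.6493, 0.0178, 0.1085]), 1425)
egg top (array([0.64998627, 0.01578478]), 0.01847279630601406, array([0.6484, 0.0161, 0.108 ]), 210)
jar (array([ 0.6561389 , -0.08250888]), 0.02847275324165821, array([ 0.6554, -0.0823,  0.0684]), 505)
salt (array([0.64459449, 0.09613985]), 0.020048227161169052, array([0.6428, 0.0948, 0.0817]), 258)
[ 0.65599537 -0.08384389] [0.64475579 0.09580486] t 58.2 pos [0.45 0.2  0.3 ] w 0.0620 F [-0.1 -0.1  0.6]
```

View pics/c11.png

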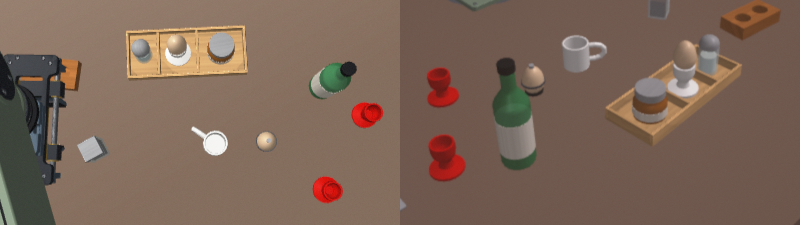

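View pics/w11.png

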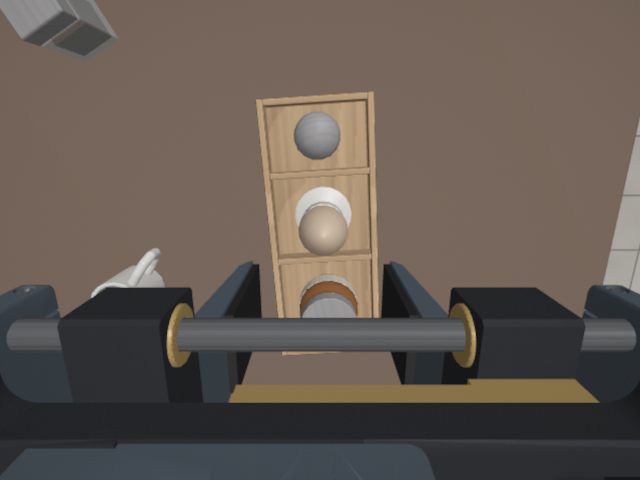

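Both views show the egg upright in the cup, the jar and shaker in their bays, and the look-alikes and bottle where they were. I'm handing it in.

```bash
python3 -c "
from h import *
sign_off(); print(st())"
```

```text
the job is handed in; nothing more can be done
the job is handed in; nothing more can be done
```

The tray is laid and the job is handed in at about 58 s of the 125 s. `sign_off` gives no verdict, so I can only report my own checks.

I placed the salt shaker in the narrowest bay, the jam jar in the widest and the egg cup in the middle. Then I took the egg from the rack and seated it in the cup, pointed end up.

- **Positions:** the jar and the shaker are within about 1.5 mm of their bay centres. The egg is within about 1 mm of the cup's measured axis, and both cameras agree on that to about 1 mm.
- **Untouched items:** the timer, espresso cup, square shaker and bottle look unmoved in the last pictures. I judged that by eye and did not re-measure them.
- **Egg seating:** the first two lowerings touched early with a small sideways push, once in each direction. I re-centred the egg between them. It then met the rim about 1.5 mm higher than calculated, but with an almost purely vertical load, so I released it there. Afterwards it stood upright in the wrist, top and scene pictures.

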